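# Clip the feeding-record plate onto its board

## Task

Slide the white box's lid fully open along its grooves, lift the grey feeding-record plate out and slide it along the board, plain end first, under the sprung steel clip until it meets the stop, then let go: it should lie flat, centred and square under the clip. Let the plate's own edge raise the clip; keep the gripper off the clip. Leave the bottle, brush, spoon and bib clip where they are.

Things in the scene. Friction and masses are not known exactly. Their poses are not given: they have to be found in the camera images.
- box: White plastic box fixed on the table (underside at z = 0), 150 (its x) x 104 (y) x 44 mm high, origin at the centre of its underside. Floor 5 mm thick; inside 140 x 90 mm; end wall tops 38 mm (-x end) and 33 mm (+x end), side walls with groove lips 44 mm, clear width between the lips 81 mm. Its lid slides out over the +x end. Left or right of the robot, yaw within 0.3 rad.
- lid (a joint): Sliding lid of the box, a white plate held in the side grooves: metres it has slid along the box's +x. 0 = closed, 0.145 = fully open (at its stop; it stays attached and stays where it is left). It starts nearly closed. About 1.5 N of friction plus 3 N per m/s. Only when fully open is the plate wholly uncovered from above.
- lid_grip (a point): Centre of the lid's grip bar: a cross-bar 12 mm (box x) x 50 mm (box y) x 22 mm high standing on the lid, 55 mm towards the box's -x end from the lid's middle. Its top is 11 mm above this point, the lid's upper face 11 mm below it, 39.5 mm above the table. Moves with the lid; axes parallel to the box's.
- plate_center (a point): Centre (half-way up its 5 mm thickness) of the stiff light-grey feeding-record plate, 100 mm long (its x) x 50 mm wide (y) x 5 mm thick, 28 to 56 g, with five thin dark ruled lines. It starts flat on the box's floor under the lid, its +x roughly along the box's +x (within 0.12 rad). Its +x end is the plain rounded front edge that goes under the clip; near its -x end stands the thumb ridge.
- plate_grip (a point): Centre of the plate's thumb ridge: 12 mm thick (plate x) x 34 mm wide (plate y) x 16 mm high, standing on the plate 36 mm behind the plate's centre. Its top is 8 mm above this point, the plate's upper face 8 mm below, the plate's underside 13 mm below. In the box there are at least 30 mm free in front of and behind the ridge once the lid is fully open. Axes are the plate's.
- plate_nose (a point): Middle of the plate's front (+x) edge, half-way up; 86 mm in front of the ridge's centre. Axes are the plate's.
- board: Brown clip board fixed on the table (underside at z = 0), 220 (its x) x 140 (y) x 8 mm; origin: centre of its underside. The steel clip spans its +x end; the plate goes in along +x. The stop is a 60 mm wide, 4 mm high steel block under the clip, front face at x = +72 mm, centred on y = 0. With the plate against the stop its ridge centre is at board x = -14 mm. Left or right of the robot, yaw within 0.3 rad.
- clip_lip (a point): Middle of the clip jaw's lower lip edge, the line that presses on the board or plate. At board x = +45 mm and 1 mm above the board's face when shut, about 5 mm above the face with the plate under it. The spring presses with about 1.5 N there when shut and 2 N on the plate. Pushing the plate in slowly takes about 2 to 5 N along the board.
- clip_jaw: The clip's moving steel jaw, hinged on board y and sprung shut, 90 mm wide (board y), centred. Origin on the hinge line, at board x = +85 mm, 7 mm above the board's face. Its lower lip edge is at board x = +45 mm, 1 mm above the board's face when shut; in front of it the lip turns up as a ramp to x = +27 mm, 7.5 mm above the face, so that a plate lying on the board wedges it open.
- bottle: Bystander: closed clear feeding bottle standing upright, 58 mm in diameter, 160 mm high, origin at the centre of its foot.
- brush: Bystander: bottle brush lying on the table, about 245 mm long (its x), 39 mm high.
- spoon: Bystander: steel spoon lying on the table, 150 mm long (its x).
- bib_clip: Bystander: small green bib clip lying on the table, 45 x 16 x 14 mm.
Things that resemble listed ones, but are neither listed nor needed, are in the scene too. Of the things that look like the box, the smaller one is meant.

How it is judged:
By the outcome, as a careful person would: the job done as asked, in the order asked, and still so for the second after the job is handed in, with the robot touching nothing.
It also fails if it takes over 51 s, if anything falls off the work surface, if the arm or the gripper's body presses on something with over 40 N, if the wrist force passes 120 N, or if a joint passes its speed limit or range.

## Robot

A 6-joint arm with a two-finger parallel gripper is mounted at the origin on the work surface. World frame = base frame: x ahead of the robot, y to its left, z up, the work surface at z = 0. Lengths are in m, angles in rad, forces in N, time in s.
With the tool pointing down it reaches from about 0.3 to 0.75 m from the base axis. Payload 8.5 kg.
Tool frame: the origin (TCP) lies between the finger pads; the fingertips stand 17 mm ahead of it and the grasp point (between the pads) lies 2 mm behind it; x points along the fingers, y is the direction in which the jaws open and shut, and the axes are right-handed (so a half turn about x gives the same grasp; the last joint's range is limited). The gripper opens to 88 mm and grips with 3 to 60 N. Pads are 18 mm wide; open, the fingers measure 123 mm over their backs; the gripper's body (75 mm by 187 mm) begins 45 mm behind the grasp point.
Start: joints at [1.085, 0.381, 1.297, -0, 1.464, -0.215], TCP at [0.147, 0.53, 0.256] pointing down, gripper open.
Joint ranges: [-3.11, 3.11], [-0.89, 2.33], [0.22, 2.48], [-1.42, 4.56], [0.17, 2.85], [-2.88, 2.88]. Speed limits (rad/s): [2.39, 2.39, 3.14, 3.14, 3.14, 3.14].

## Interface

Orientations are given as a rotation vector (axis times angle).
In Python, from station import arm gives the robot as it stands.
- The arm moves only by the shell command python3 -m creep 'ROWS'. ROWS is JSON, a list of rows, each a list of 5 numbers: the shift along the tool's x, y, z in m, then the turn about the tool's x in rad, then the opening in per cent of the stroke, from 0 (shut) to 100 (fully open). A call has 1 to 12 rows; each row is the pose to reach, as a shift and turn from the pose measured when the call began, along the tool's axes at that moment; what a row does not reach only later rows make up. A row lasts 1/8 s, in which the tool goes at most 62.5 mm and 10.7 degrees, less where a joint would pass 70% of its speed; a pose out of reach is approached as far as the arm can. A call with a gripper value outside its range is refused whole. The fingers move at their own pace and stop on an object; the grip force is fixed at half the most. Time passes only in rows, so rows that repeat a pose let the fingers close. It gives the time, the measured TCP pose, the force and the opening at its end, in the units of the state.
- arm.read_state(): the state, without advancing time (a new reading comes with each control period).
- arm.snapshot(name): name is "side" or "top"; returns a dict with "image" (480x640x3 uint8, blue, green, red), "K" (3x3 intrinsics, pixels), "cam_to_world" (4x4, takes a point from camera to world coordinates). Camera axes: x right, y down, z forward; pixel columns grow to the right and rows downward; lengths in m; the calibration is good to about 2 mm. A picture is of the moment at which its call begins. There is no depth.
- arm.job_done(): hands the job in, once; it reports no verdict.
The state is a dict: "t": time; "joint_pos": joint angles; "joint_velocities": joint speeds; "joint_torque": joint torques, N m; "ee_pos": TCP position; "ee_rot": TCP orientation; "ft_force": force on the tool from outside, world axes, zero at the start; "moment": the same for the moment, N m; "finger_gap": finger opening in m.
Only numpy, scipy, OpenCV 4.12 (cv2) and the standard library are available. Lean on these libraries where they do the work, as an engineer would, in place of code of your own. Each camera call takes 0.05 s, during which the arm holds its last target.

## Working session

There is one attempt and no reset: what is moved stays moved. The work goes in short steps, Python scripts to look and compute and a shell command to move; the robot and the scene stay as the last step left them, time stands still between calls to the robot, and variables do not carry over. Pictures are saved under pics/ and viewed, and the job is handed in when it is done.

```bash
ls; mkdir -p pics; python3 - <<'E'
from station import arm
import cv2,numpy as np
s=arm.read_state(); print({k:np.round(v,3).tolist() for k,v in s.items()})
for n in("side","top"):
    r=arm.snapshot(n); cv2.imwrite(f"pics/{n}0.png",r["image"]); np.savez(f"pics/{n}0.npz",**r); print(n,np.round(r["K"],1).tolist(),np.round(r["cam_to_world"],3).tolist())
E
```

```text
pics
{'t': 0.0, 'joint_pos': [1.085, 0.381, 1.298, 0.0, 1.464, -0.215], 'joint_velocities': [0.001, -0.001, -0.001, 0.002, 0.0, -0.001], 'joint_torque': [-0.001, -43.792, -22.456, 0.071, 0.035, -0.0], 'ee_pos': [0.147, 0.53, 0.255], 'ee_rot': [0.212, 1.561, -0.214], 'ft_force': [-0.589, 0.36, 0.705], 'moment': [0.034, -0.015, 0.0], 'finger_gap': 0.088}
side [[509.8, 0.0, 315.4], [0.0, 509.8, 243.6], [0.0, 0.0, 1.0]] [[0.898, -0.306, 0.316, 0.253], [-0.44, -0.644, 0.626, -0.698], [0.012, -0.701, -0.713, 0.825], [0.0, 0.0, 0.0, 1.0]]
top [[581.8, 0.0, 316.5], [0.0, 581.8, 239.1], [0.0, 0.0, 1.0]] [[-0.025, -0.986, 0.163, 0.39], [-1.0, 0.025, -0.001, -0.011], [-0.003, -0.163, -0.987, 1.324], [0.0, 0.0, 0.0, 1.0]]
```

View pics/top0.png

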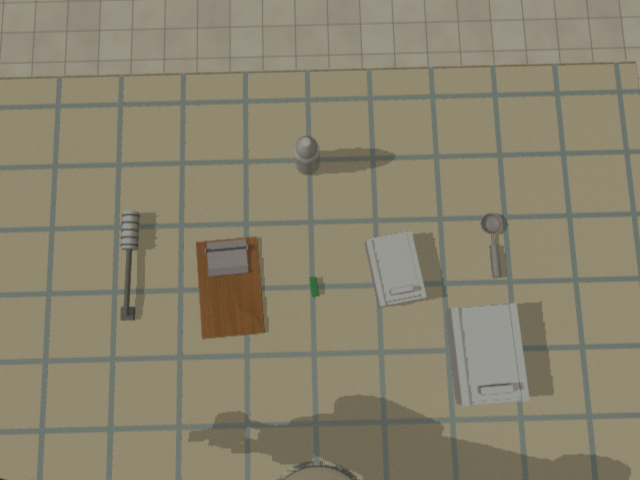

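View pics/side0.png

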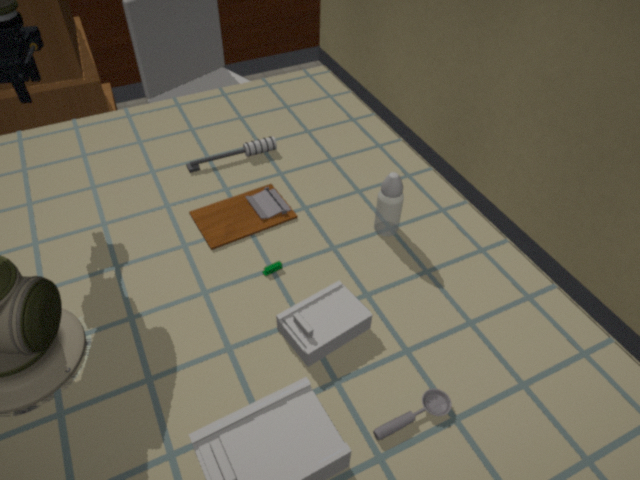

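The box candidates are the small one at top (397,269) / side (325,320) and the larger one at top (489,354) / side (270,440). The small one fits: about 62x46 px at roughly 447 px/m is 150x104 mm. I'll check it and the board in enlarged crops.

```bash
cat > h.py <<'E'
import numpy as np,cv2
from scipy.spatial.transform import Rotation as R
def load(f): return dict(np.load(f))
def ray(r,uv):
    d=np.linalg.inv(r["K"])@np.array([uv[0],uv[1],1.]); M=r["cam_to_world"]; return M[:3,3],M[:3,:3]@d
def onz(r,uv,z):
    o,d=ray(r,uv); return o+d*(z-o[2])/d[2]
def tri(ra,ua,rb,ub):
    A=[];b=[]
    o1,d1=ray(ra,ua);o2,d2=ray(rb,ub)
    s=np.linalg.lstsq(np.c_[d1,-d2],o2-o1,rcond=None)[0]
    p,q=o1+s[0]*d1,o2+s[1]*d2
    return (p+q)/2,np.linalg.norm(p-q)
def proj(r,P):
    P=np.atleast_2d(P);M=np.linalg.inv(r["cam_to_world"]);c=P@M[:3,:3].T+M[:3,3];u=c@r["K"].T;return u[:,:2]/u[:,2:]
def crop(r,x0,y0,w,h,k,f):
    im=cv2.resize(r["image"][y0:y0+h,x0:x0+w],None,fx=k,fy=k,interpolation=cv2.INTER_CUBIC)
    return im
E
python3 - <<'E'
from h import *
t=load("pics/top0.npz");s=load("pics/side0.npz")
def pair(n,a,b):
    A=crop(*a,0);B=crop(*b,0);H=max(A.shape[0],B.shape[0]);o=np.zeros((H,A.shape[1]+B.shape[1],3),np.uint8);o[:A.shape[0],:A.shape[1]]=A;o[:B.shape[0],A.shape[1]:]=B;cv2.imwrite(n,o);print(o.shape)
pair("pics/box_c.png",(t,360,225,75,90,5),(s,270,280,106,90,4))
pair("pics/board_c.png",(t,190,230,85,115,4),(s,185,180,115,70,4))
E
```

```text
(450, 799, 3)
(460, 800, 3)
```

View pics/box_c.png

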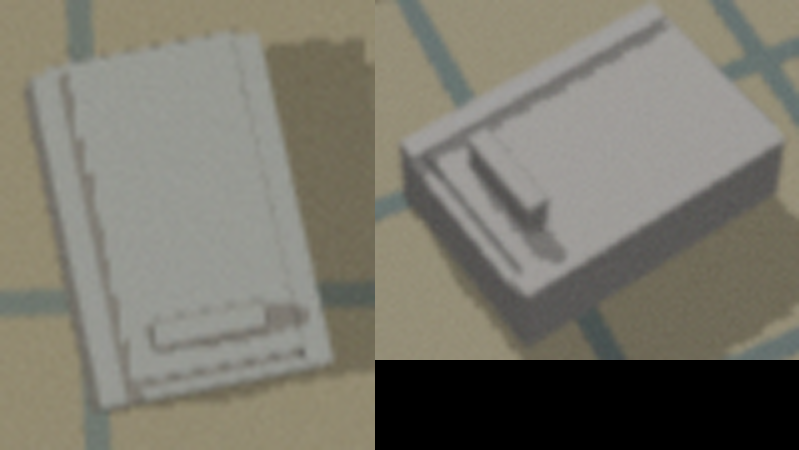

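View pics/board_c.png

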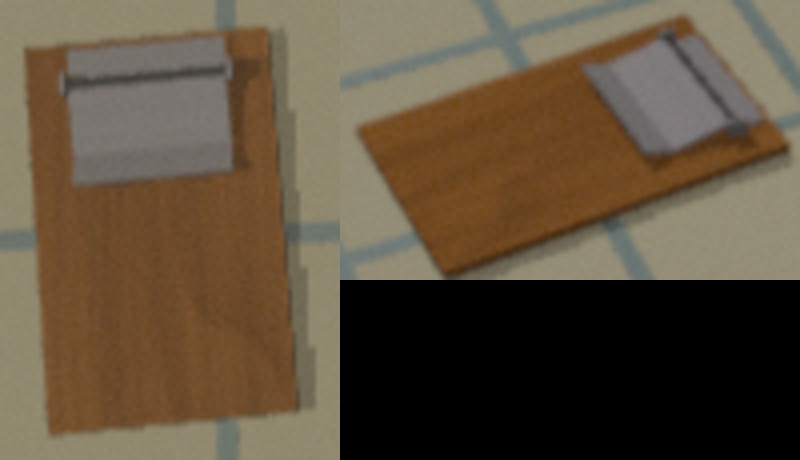

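```bash
python3 - <<'E'
from h import *
t=load("pics/top0.npz");s=load("pics/side0.npz")
T=lambda x,y:((x+.5)/5-.5+360,(y+.5)/5-.5+225)
S=lambda x,y:((x-375+.5)/4-.5+270,(y+.5)/4-.5+280)
pts={"bar c":(T(210,327),S(509,169)),"bar L":(T(154,336),S(479,135)),"bar R":(T(267,316),S(539,204)),
"c -x+y":(T(101,406),S(402,147)),"c +x+y":(T(34,82),S(655,5)),"c +x-y":(T(262,36),S(782,140)),"c -x-y":(T(331,362),S(525,295))}
res={}
for n,(a,b) in pts.items():
    p,e=tri(t,a,s,b);res[n]=p;print(n,np.round(p*1000,1),"gap",round(e*1000,1), "z44 top",np.round(onz(t,a,.044)*1000,1),"side",np.round(onz(s,b,.044)*1000,1))
d=lambda a,b:(round(np.linalg.norm((res[a]-res[b])[:2])*1000,1),round(np.arctan2(*(res[a]-res[b])[[1,0]]),3))
print(d("c +x+y","c -x+y"),d("c +x-y","c -x-y"),d("c +x+y","c +x-y"),d("bar L","bar R"))
# board by mask
def fit(r,roi,z,lo,hi):
    x,y,w,h=roi;hsv=cv2.cvtColor(r["image"],cv2.COLOR_BGR2HSV);m=cv2.inRange(hsv,lo,hi);k=np.zeros_like(m);k[y:y+h,x:x+w]=m[y:y+h,x:x+w]
    k=cv2.morphologyEx(k,cv2.MORPH_CLOSE,np.ones((3,3)))
    c=max(cv2.findContours(k,cv2.RETR_EXTERNAL,cv2.CHAIN_APPROX_NONE)[0],key=cv2.contourArea)
    hull=cv2.convexHull(c)[:,0].astype(float)
    P=np.array([onz(r,u,z)[:2] for u in hull]);P1000=(P*1000).astype(np.float32)
    return cv2.minAreaRect(P1000)
for r,roi in((t,(190,230,85,115)),(s,(185,180,115,70))): print(fit(r,roi,.008,(3,110,40),(20,255,255)))
TB=lambda x,y:((x+.5)/4-.5+190,(y+.5)/4-.5+230)
SB=lambda x,y:((x-340+.5)/4-.5+185,(y+.5)/4-.5+180)
for n,a,b in (("-x+y",(50,434),(359,127)),("-x-y",(297,409),(445,272)),("+x+y",(25,47),(686,15)),("+x-y",(267,28),(788,146)),
 ("jaw front +y",(74,185),(584,64)),("jaw front -y",(233,168),(645,153)),("hinge pin +y",(63,86),(665,33)),("hinge -y",(229,70),(740,131))):
    p,e=tri(t,TB(*a),s,SB(*b));print(n,np.round(p*1000,1),"gap",round(e*1000,1))
    if n[1]=="x": res["B"+n]=p
print(d("B+x+y","B-x+y"),d("B+x-y","B-x-y"),d("B+x+y","B+x-y"),d("B-x+y","B-x-y"))
E
```

```text
bar c [ 483.2 -195.3   59.1] gap 2.2 z44 top [ 483.3 -197.2   44. ] side [ 488.8 -185.6   44. ]
bar L [ 479.7 -170.9   57.6] gap 1.4 z44 top [ 480.  -172.4   44. ] side [ 484.4 -161.7   44. ]
bar R [ 486.9 -219.9   61.1] gap 1.6 z44 top [ 487.5 -222.5   44. ] side [ 492.9 -209.4   44. ]
c -x+y [ 450.2 -148.4   38.3] gap 0.0 z44 top [ 450.  -147.8   44. ] side [ 448.8 -152.4   44. ]
c +x+y [ 596.4 -124.9   42.3] gap 3.7 z44 top [ 594.3 -124.1   44. ] side [ 597.5 -126.5   44. ]
c +x-y [ 612.3 -226.7   44.4] gap 0.2 z44 top [ 612.5 -226.8   44. ] side [ 612.5 -226.4   44. ]
c -x-y [ 466.7 -249.7   42.9] gap 0.1 z44 top [ 466.6 -249.5   44. ] side [ 466.3 -250.3   44. ]
(np.float64(148.0), np.float64(0.16)) (np.float64(147.5), np.float64(0.157)) (np.float64(103.0), np.float64(1.727)) (np.float64(49.5), np.float64(1.718))
((503.531494140625, 186.74368286132812), (218.2483367919922, 139.61056518554688), 3.923642158508301)
((503.3125915527344, 182.74398803710938), (219.12637329101562, 144.57754516601562), 3.9086525440216064)
-x+y [390.8 247.7   7.2] gap 1.8
-x-y [400.4 109.8   7.1] gap 0.2
+x+y [609.6 264.1   5.7] gap 0.1
+x-y [617.3 125.1   4.5] gap 0.1
jaw front +y [529.  233.1  17.5] gap 2.0
jaw front -y [534.9 144.   15.8] gap 1.3
hinge pin +y [585.3 239.7  17.3] gap 1.4
hinge -y [594.2 146.4   7.8] gap 2.7
(np.float64(219.4), np.float64(0.075)) (np.float64(217.5), np.float64(0.07)) (np.float64(139.2), np.float64(1.626)) (np.float64(138.2), np.float64(1.64))
```

```bash
cat >> h.py <<'E'
def plan(p,yaw=None,st=None):
    """shift in tool axes + turn about tool x so jaw (tool y) axis lies at world yaw (mod pi)"""
    if st is None:
        from station import arm; st=arm.read_state()
    M=R.from_rotvec(st["ee_rot"]).as_matrix();sh=M.T@(np.array(p)-st["ee_pos"])
    cy=np.arctan2(M[1,1],M[0,1]);out=[]
    if yaw is not None:
        # tool x down: +turn about x rotates world yaw by sign(M[2,0])
        dy=(yaw-cy+np.pi/2)%np.pi-np.pi/2; out=dy*np.sign(M[2,0])
    print("t",round(st["t"],2),"pos",np.round(st["ee_pos"]*1 if not isinstance(st["ee_pos"],list) else st["ee_pos"],4),"tool axes cols",np.round(M,3).tolist(),"jaw yaw",round(cy,3),"F",np.round(st["ft_force"],1),"gap",round(float(st["finger_gap"])*1000,1),"j6",round(st["joint_pos"][5],2))
    print("shift mm",np.round(sh*1000,1),"turn",np.round(out,3))
E
python3 -c "
from h import *
plan([.4835,-.195,.13],.157)"
```

```text
t 0.1 pos [0.147  0.5298 0.2552] tool axes cols [[-0.001, 0.268, 0.964], [-0.001, 0.964, -0.268], [-1.0, -0.001, -0.0]] jaw yaw 1.3 F [-0.5  0.  -0.2] gap 88.3 j6 -0.22
shift mm [ 125.8 -608.2  518.1] turn 1.143
```

```bash
python3 -m creep '[[0,-0.3,0.26,0.6,35],[0,-0.608,0.518,1.143,35],[0,-0.608,0.518,1.143,35],[0,-0.608,0.518,1.143,35],[0,-0.608,0.518,1.143,35],[0,-0.608,0.518,1.143,35],[0,-0.608,0.518,1.143,35],[0,-0.608,0.518,1.143,35],[0.06,-0.608,0.518,1.143,35],[0.12,-0.608,0.518,1.143,35],[0.12,-0.608,0.518,1.143,35],[0.12,-0.608,0.518,1.143,35]]'; python3 -c "
from h import *
plan([.4835,-.195,.06],.157)"
```

```text
t: 1.6
ee_pos: [0.4557, -0.136, 0.1651]
ee_rot: [1.092, 1.279, -1.094]
ft_force: [-0.0, 0.5, 0.7]
finger_gap: 0.0306
t 1.6 pos [ 0.4557 -0.136   0.1651] tool axes cols [[-0.001, 0.988, 0.156], [-0.001, 0.156, -0.988], [-1.0, -0.001, 0.001]] jaw yaw 0.156 F [-0.   0.5  0.7] gap 30.6 j6 -0.69
shift mm [105.2  18.3  62.5] turn -0.001
```

```bash
python3 -m creep '[[0.03,0.0183,0.0625,0,35],[0.06,0.0183,0.0625,0,35],[0.075,0.0183,0.0625,0,35],[0.075,0.0183,0.0625,0,35]]'; python3 - <<'E'
from h import *
from station import arm
for n in("side","top"):
    r=arm.snapshot(n);np.savez(f"pics/{n}1.npz",**r)
    cv2.imwrite(f"pics/{n}1.png",crop(r,*( (230,190,180,190) if n=="side" else (340,210,130,140)),4,0)[:600,:800])
plan([.4835,-.195,.06],.157)
E
```

```text
t: 2.1
ee_pos: [0.483, -0.1948, 0.0891]
ee_rot: [1.093, 1.282, -1.095]
ft_force: [0.7, 0.0, -0.2]
finger_gap: 0.0307
t 2.2 pos [ 0.4837 -0.1949  0.0907] tool axes cols [[-0.0, 0.988, 0.156], [-0.001, 0.156, -0.988], [-1.0, -0.0, 0.001]] jaw yaw 0.157 F [0.2 0.3 0.4] gap 30.7 j6 -0.77
shift mm [30.7 -0.2  0. ] turn -0.0
```

View pics/side1.png

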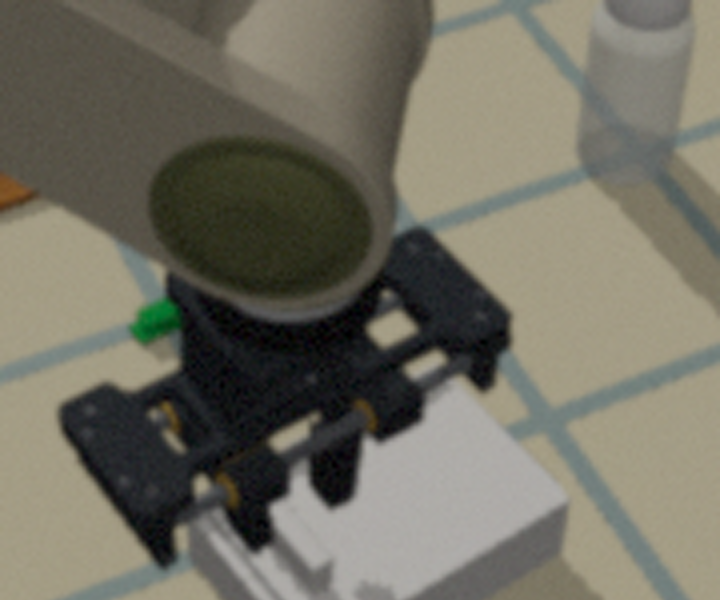

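The picture shows the open fingers straddling the grip bar, tips at crop (250,530) and (335,490), with the bar between them. Next I go down and close loosely around it.

```bash
python3 -m creep '[[0.015,0,0,0,35],[0.031,0,0,0,35],[0.031,0,0,0,35],[0.031,0,0,0,19],[0.031,0,0,0,19],[0.031,0,0,0,19]]'; python3 -c "
from h import *
plan(np.array([.4835,-.195,.06])+.145*np.array([np.cos(.157),np.sin(.157),0]),.157)"
```

```text
t: 2.95
ee_pos: [0.4838, -0.195, 0.06]
ee_rot: [1.092, 1.278, -1.094]
ft_force: [-0.2, 0.2, 0.0]
finger_gap: 0.0168
t 2.95 pos [ 0.4838 -0.195   0.06  ] tool axes cols [[0.0, 0.988, 0.156], [-0.002, 0.156, -0.988], [-1.0, 0.0, 0.002]] jaw yaw 0.157 F [-0.2  0.2  0. ] gap 16.8 j6 -0.77
shift mm [ 1.000e-01  1.447e+02 -1.000e-01] turn -0.0
```

```bash
python3 -m creep '[[0,0.012,0,0,19],[0,0.024,0,0,19],[0,0.036,0,0,19],[0,0.048,0,0,19],[0,0.06,0,0,19],[0,0.072,0,0,19],[0,0.084,0,0,19],[0,0.096,0,0,19],[0,0.108,0,0,19],[0,0.118,0,0,19],[0,0.126,0,0,19],[0,0.13,0,0,19]]'; python3 -m creep '[[0,0.004,0,0,19],[0,0.007,0,0,19],[0,0.009,0,0,19],[0,0.009,0,0,19]]'
```

```text
t: 4.45
ee_pos: [0.6126, -0.1747, 0.06]
ee_rot: [1.092, 1.278, -1.093]
ft_force: [-1.4, 0.9, -0.1]
finger_gap: 0.0168
t: 4.95
ee_pos: [0.6218, -0.1735, 0.0601]
ee_rot: [1.092, 1.277, -1.093]
ft_force: [-0.6, 0.4, -0.1]
finger_gap: 0.0168
```

```bash
python3 -m creep '[[0,0.0015,0,0,19],[0,0.003,0,0,19],[0,0.003,0,0,19]]'
```

```text
t: 5.32
ee_pos: [0.6249, -0.173, 0.0602]
ee_rot: [1.092, 1.276, -1.093]
ft_force: [-0.7, 0.4, -0.2]
finger_gap: 0.0169
```

```bash
python3 -m creep '[[0,0.0015,0,0,19],[0,0.003,0,0,19],[0,0.003,0,0,19]]'; python3 -m creep '[[0,0.0015,0,0,19],[0,0.003,0,0,19],[0,0.003,0,0,19]]'
```

```text
t: 5.7
ee_pos: [0.6256, -0.1729, 0.06]
ee_rot: [1.089, 1.282, -1.097]
ft_force: [-13.6, -2.0, 5.4]
finger_gap: 0.0168
t: 6.08
ee_pos: [0.6257, -0.1728, 0.0599]
ee_rot: [1.086, 1.288, -1.102]
ft_force: [-17.6, -2.2, 6.9]
finger_gap: 0.0168
```

The lid hits a hard stop at 144 mm of travel (13–18 N). I'll back off, lift and look.

```bash
python3 -m creep '[[0,-0.0035,0,0,19],[0,-0.004,0,0,30],[-0.04,-0.004,0,0,30],[-0.09,-0.004,-0.02,0,24],[-0.09,-0.06,-0.1,0,24],[-0.09,-0.12,-0.16,0,24],[-0.09,-0.15,-0.2,0,24],[-0.09,-0.15,-0.25,0,24],[-0.09,-0.15,-0.25,0,24]]'; python3 - <<'E'
from h import *
from station import arm
o=[]
for n in("side","top"):
    r=arm.snapshot(n);np.savez(f"pics/{n}2.npz",**r)
    o.append(crop(r,*( (270,260,105,110) if n=="side" else (355,190,85,130)),4,0))
H=max(i.shape[0] for i in o);o=[cv2.copyMakeBorder(i,0,H-i.shape[0],0,0,cv2.BORDER_CONSTANT) for i in o]
cv2.imwrite("pics/open2.png",np.hstack(o));print(np.hstack(o).shape)
E
```

```text
t: 7.2
ee_pos: [0.4382, 0.0529, 0.1523]
ee_rot: [1.085, 1.288, -1.1]
ft_force: [0.2, -0.5, -0.1]
finger_gap: 0.0209
(520, 760, 3)
```

View pics/open2.png

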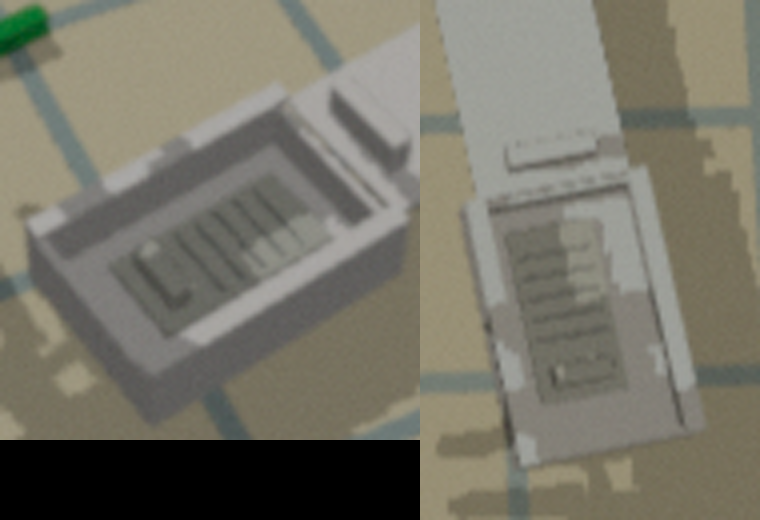

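```bash
python3 - <<'E'
from h import *
t=load("pics/top2.npz");s=load("pics/side2.npz")
a=crop(t,370,235,60,72,8,0);b=crop(s,290,295,80,55,5,0)
H=max(a.shape[0],b.shape[0]);o=np.hstack([cv2.copyMakeBorder(i,0,H-i.shape[0],0,0,cv2.BORDER_CONSTANT) for i in(a[:,:390],b)])
g=np.clip((o.astype(float)-40)*1.5,0,255).astype(np.uint8);print(g.shape)
cv2.imwrite("pics/plate2.png",g[:, :800])
E
```

```text
(576, 790, 3)
```

View pics/plate2.png

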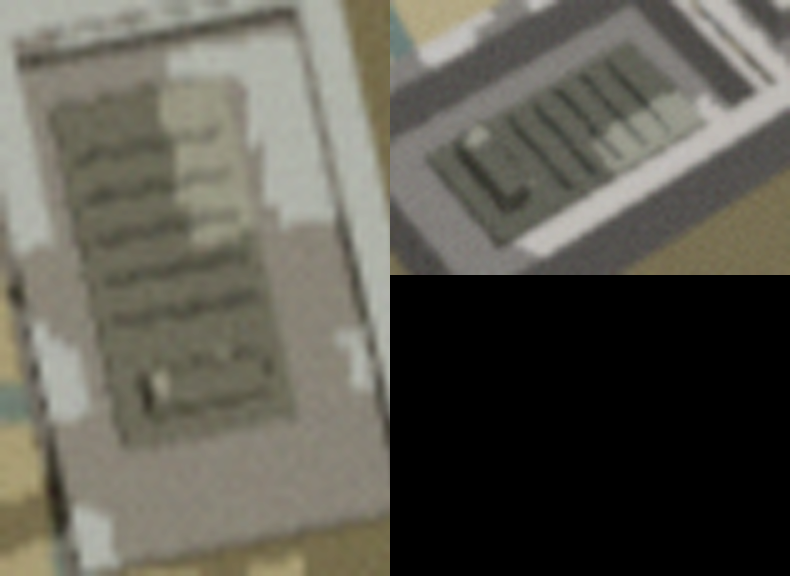

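```bash
python3 - <<'E'
from h import *
t=load("pics/top2.npz");s=load("pics/side2.npz")
T=lambda x,y:((x+.5)/8-.5+370,(y+.5)/8-.5+235)
S=lambda x,y:((x-390+.5)/5-.5+290,(y+.5)/5-.5+295)
p,e=tri(t,T(211,381),s,S(497,160));print("ridge",np.round(p*1000,1),e*1000,np.round(onz(t,T(211,381),.026)*1000,1),np.round(onz(s,S(497,160),.026)*1000,1))
c={}
for n,a,b in(("FL",(50,115),(625,37)),("FR",(243,77),(712,115)),("RL",(122,445),(426,155)),("RR",(298,413),(500,247))):
    p,e=tri(t,T(*a),s,S(*b));c[n]=[p,onz(t,T(*a),.01),onz(s,S(*b),.01)];print(n,np.round(p*1000,1),round(e*1000,1),np.round(c[n][1]*1000,1),np.round(c[n][2]*1000,1))
for i in range(3):
    f=(c["FL"][i]+c["FR"][i])/2;r=(c["RL"][i]+c["RR"][i])/2;d=f-r;L=c["FL"][i]-c["FR"][i]+c["RL"][i]-c["RR"][i]
    y=np.arctan2(d[1],d[0]);u=np.array([np.cos(y),np.sin(y)]);print("center",np.round((f+r)[:2]*500,1),"len",np.linalg.norm(d[:2])*1000,"wid",np.linalg.norm(L[:2])*500,"yaw",y,np.arctan2(L[1],L[0])-np.pi/2,"ridge",((f+r)[:2]/2-.036*u)*1000)
for l in(((75,160),(215,130)),((90,200),(235,172)),((95,243),(240,215)),((110,280),(250,262)),((115,322),(255,295)),((160,412),(270,388))):
    a,b=[onz(t,T(*q),.01) for q in l];print("line yaw",np.arctan2(*(a-b)[[1,0]])-np.pi/2)
E
```

```text
ridge [ 503.2 -188.5   23.6] 1.306007917773019 [ 502.3 -188.    26. ] [ 503.1 -190.2   26. ]
FL [ 580.9 -147.9    9.5] 0.0 [ 580.8 -147.9   10. ] [ 580.7 -148.3   10. ]
FR [ 589.6 -202.4   18.4] 1.0 [ 590.4 -203.4   10. ] [ 593.6 -197.3   10. ]
RL [ 485.8 -164.4    7.3] 1.5 [ 486.3 -164.3   10. ] [ 484.3 -166.    10. ]
RR [ 493.6 -214.5    7.1] 1.6 [ 494.1 -214.3   10. ] [ 491.9 -216.1   10. ]
center [ 537.5 -182.3] len 96.6386197388763 wid 52.94025544792591 yaw 0.14840910758252518 0.15531681988776191 ridge [ 501.86343044 -187.63138407]
center [ 537.9 -182.5] len 96.39444833366741 wid 53.51901903385097 yaw 0.14177035992458667 0.16260423406679236 ridge [ 502.26809983 -187.56037979]
center [ 537.6 -181.9] len 100.7041945262584 wid 50.59624594621361 yaw 0.18210926778731415 0.20325703734843859 ridge [ 502.23571509 -188.44860428]
line yaw 0.1868413223139196
line yaw 0.16620754323297016
line yaw 0.1659449874639678
line yaw 0.10287539065194307
line yaw 0.1652156419061157
line yaw 0.1887504728876348
```

```bash
python3 -c "
from h import *
plan([.5025,-.1882,.0295],.165)"
```

```text
t 7.3 pos [0.4388 0.0527 0.1523] tool axes cols [[-0.012, 0.987, 0.159], [-0.002, 0.159, -0.987], [-1.0, -0.012, -0.0]] jaw yaw 0.16 F [ 0.6 -0.7 -0.2] gap 21.0 j6 -0.31
shift mm [122.5  26.  248. ] turn -0.005
```

```bash
python3 -m creep '[[0,0.008,0.06,-0.005,28],[0,0.016,0.12,-0.005,28],[0,0.022,0.18,-0.005,28],[0,0.026,0.235,-0.005,28],[0.03,0.026,0.248,-0.005,28],[0.06,0.026,0.248,-0.005,28],[0.06,0.026,0.248,-0.005,28]]'; python3 - <<'E'
from h import *
from station import arm
r=arm.snapshot("side");np.savez("pics/side3.npz",**r)
cv2.imwrite("pics/side3.png",crop(r,260,230,130,130,5,0)[:600,:800])
plan([.5025,-.1882,.0295],.165)
E
```

```text
t: 8.18
ee_pos: [0.5028, -0.189, 0.0904]
ee_rot: [1.081, 1.294, -1.097]
ft_force: [0.4, -0.2, 0.1]
finger_gap: 0.0246
t 8.22 pos [ 0.5035 -0.189   0.0918] tool axes cols [[-0.012, 0.986, 0.164], [-0.001, 0.164, -0.987], [-1.0, -0.012, -0.001]] jaw yaw 0.164 F [ 0.4 -0.6  0.3] gap 24.8 j6 -0.74
shift mm [62.3 -0.  -0.9] turn -0.001
```

View pics/side3.png

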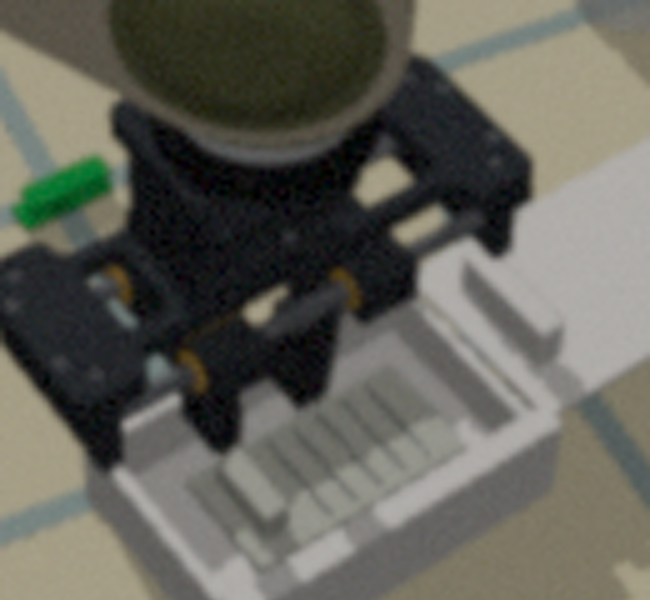

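The side view shows both finger tips above the ridge, at crop (220,440) and (305,395), with the ridge top at (230,450)–(285,520). I'll recheck the ridge from this clearer view.

```bash
python3 - <<'E'
from h import *
s=load("pics/side3.npz");t=load("pics/top2.npz")
u=((255+.5)/5-.5+260,(485+.5)/5-.5+230)
print(np.round(onz(s,u,.026)*1000,1), tri(t,((211.5)/8-.5+370,381.5/8-.5+235),s,u))
E
python3 -m creep '[[0.03,0,-0.001,-0.001,28],[0.05,0,-0.001,-0.001,28],[0.0615,0,-0.001,-0.001,28],[0.0615,0,-0.001,-0.001,28]]'
```

```text
[ 502.4 -189.8   26. ] (array([ 0.50280477, -0.18839632,  0.02382624]), np.float64(0.0005612583591169808))
t: 8.72
ee_pos: [0.5029, -0.1883, 0.0308]
ee_rot: [1.08, 1.291, -1.095]
ft_force: [-0.4, 0.3, -0.3]
finger_gap: 0.0249
```

```bash
python3 -m creep '[[0.001,0,0,0,12],[0.001,0,0,0,4],[0.001,0,0,0,4],[0.001,0,0,0,4],[0.001,0,0,0,4]]'; python3 -m creep '[[-0.02,0,0,0,4],[-0.05,0,0,0,4],[-0.08,0,0,0,4],[-0.08,0,0,0,4]]'
```

```text
t: 9.35
ee_pos: [0.5034, -0.1886, 0.0306]
ee_rot: [1.08, 1.289, -1.095]
ft_force: [1.4, -0.1, 5.6]
finger_gap: 0.0117
t: 9.85
ee_pos: [0.5048, -0.1887, 0.1123]
ee_rot: [1.08, 1.285, -1.093]
ft_force: [0.0, 0.1, -1.1]
finger_gap: 0.0117
```

```bash
python3 - <<'E'
from h import *
t=load("pics/top2.npz")
s=load("pics/side0.npz")
for r,nm,roi in((load("pics/top0.npz"),"top",(190,230,85,115)),(s,"side",(185,180,115,70))):
    x,y,w,h=roi;hsv=cv2.cvtColor(r["image"],cv2.COLOR_BGR2HSV);m=cv2.inRange(hsv,(3,110,40),(20,255,255));k=np.zeros_like(m);k[y:y+h,x:x+w]=m[y:y+h,x:x+w]
    c=np.vstack(cv2.findContours(k,cv2.RETR_EXTERNAL,cv2.CHAIN_APPROX_NONE)[0])[:,0]
    P=np.array([onz(r,u,.008)[:2]*1000 for u in c])
    u=np.array([np.cos(.071),np.sin(.071)]);v=np.array([-u[1],u[0]])
    q=(P-[504.5,186.7])@np.c_[u,v]
    for lab,sel in(("+y",(q[:,1]>64)&(abs(q[:,0])<95)),("-y",(q[:,1]<-64)&(abs(q[:,0])<95)),("-x",(q[:,0]<-103)&(abs(q[:,1])<58)),("+x",(q[:,0]>103)&(abs(q[:,1])<58))):
        if sel.sum()<8: print(nm,lab,"few");continue
        vx,vy,x0,y0=cv2.fitLine(q[sel].astype(np.float32),cv2.DIST_HUBER,0,.01,.01)[:,0]
        a=np.arctan2(vy,vx); a=(a+np.pi/4)%(np.pi/2)-np.pi/4
        print(nm,lab,"off",np.round(np.median(q[sel],axis=0),1),"dyaw",round(a,3),sel.sum())
plan([.4307,.1814,.112],.071)
E
```

```text
top +y off [-1.  68.6] dyaw -0.003 84
top -y off [ -1.8 -68.4] dyaw 0.0 83
top -x off [-108.9    1. ] dyaw -0.001 52
top +x off [106.7 -20.6] dyaw -0.001 18
side +y off [-0.5 66. ] dyaw -0.008 72
side -y off [ -2.7 -74.3] dyaw -0.004 75
side -x off [-109.9   -2.9] dyaw -0.001 30
side +x few
t 9.85 pos [ 0.5048 -0.1887  0.1123] tool axes cols [[-0.007, 0.986, 0.165], [-0.005, 0.165, -0.986], [-1.0, -0.007, 0.004]] jaw yaw 0.166 F [ 0.   0.1 -1.1] gap 11.7 j6 -0.74
shift mm [  -1.   -12.1 -377.3] turn 0.095
```

```bash
python3 -m creep '[[0,-0.002,-0.055,0.02,4],[0,-0.004,-0.11,0.04,4],[0,-0.006,-0.165,0.06,4],[0,-0.008,-0.22,0.08,4],[0,-0.01,-0.275,0.095,4],[0,-0.012,-0.33,0.095,4],[0,-0.012,-0.365,0.095,4],[0,-0.012,-0.377,0.095,4],[0,-0.012,-0.377,0.095,4],[0.04,-0.012,-0.377,0.095,4],[0.055,-0.012,-0.377,0.095,4],[0.055,-0.012,-0.377,0.095,4]]'; python3 - <<'E'
from h import *
from station import arm
plan([.4307,.1814,.053],.071)
o=[]
for n in("side","top"):
    r=arm.snapshot(n);np.savez(f"pics/{n}4.npz",**r)
    o.append(crop(r,*( (170,130,130,120) if n=="side" else (185,225,90,120)),*((3.4,) if n=="side" else (4,)),0))
H=max(i.shape[0] for i in o);o=[cv2.copyMakeBorder(i,0,H-i.shape[0],0,0,cv2.BORDER_CONSTANT) for i in o]
im=np.hstack(o);print(im.shape);cv2.imwrite("pics/pre4.png",im[:,:800])
E
```

```text
t: 11.35
ee_pos: [0.4303, 0.1796, 0.0551]
ee_rot: [1.15, 1.244, -1.167]
ft_force: [-0.4, -0.1, 0.3]
finger_gap: 0.0117
t 11.35 pos [0.4303 0.1796 0.0551] tool axes cols [[-0.009, 0.998, 0.069], [-0.005, 0.069, -0.998], [-1.0, -0.01, 0.005]] jaw yaw 0.069 F [-0.4 -0.1  0.3] gap 11.7 j6 0.08
shift mm [ 2.1  0.5 -1.8] turn -0.002
(480, 802, 3)
```

View pics/pre4.png

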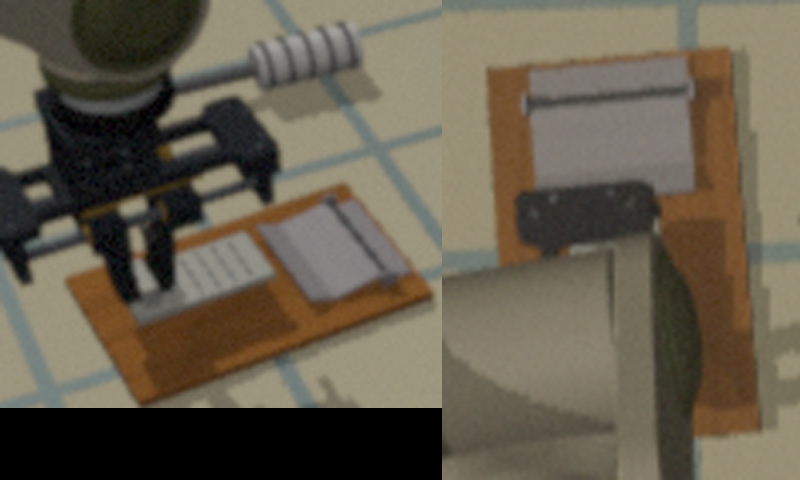

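The plate is held over the board, and side crop (130–275, 235–320) shows its nose well short of the clip. I'll lower it to just above the face and measure it against the board.

```bash
python3 -m creep '[[0.009,0.0005,-0.0018,-0.002,4],[0.016,0.0005,-0.0018,-0.002,4],[0.016,0.0005,-0.0018,-0.002,4],[0.016,0.0005,-0.0018,-0.002,4]]'; python3 - <<'E'
from h import *
from station import arm
plan([.4307,.1814,.0336],.071)
r=arm.snapshot("side");np.savez("pics/side5.npz",**r)
im=crop(r,185,175,115,75,6.9,0);im=np.clip((im.astype(float)-20)*1.2,0,255);cv2.imwrite("pics/side5.png",im[:600,:800])
E
```

```text
t: 11.95
ee_pos: [0.4313, 0.1819, 0.0404]
ee_rot: [1.15, 1.243, -1.163]
ft_force: [-0.4, 0.2, -0.6]
finger_gap: 0.0117
t 11.95 pos [0.4313 0.1819 0.0404] tool axes cols [[-0.006, 0.997, 0.072], [-0.005, 0.072, -0.997], [-1.0, -0.007, 0.004]] jaw yaw 0.072 F [-0.4  0.2 -0.6] gap 11.7 j6 0.08
shift mm [ 6.8 -0.6  0.4] turn 0.001[ WARN:0@1.483] global loadsave.cpp:1063 imwrite_ Unsupported depth image for selected encoder is fallbacked to CV_8U.
```

View pics/side5.png

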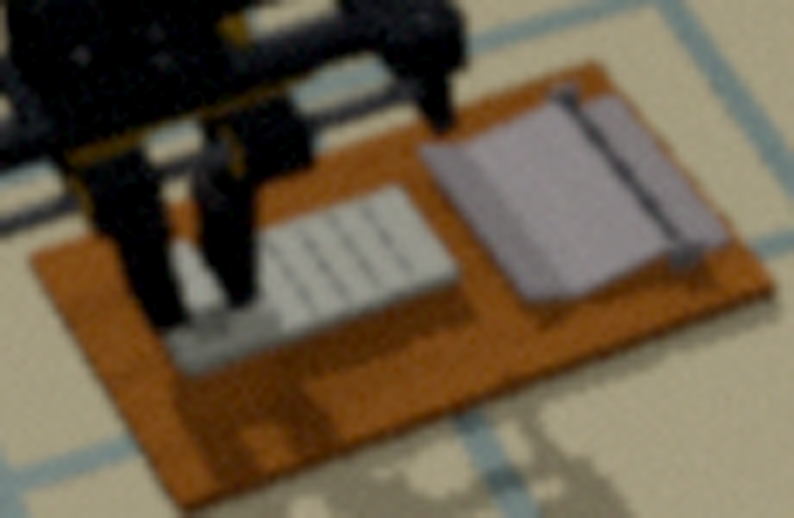

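```bash
python3 - <<'E'
from h import *
s=load("pics/side5.npz");k=6.9
S=lambda x,y:((x+.5)/k-.5+185,(y+.5)/k-.5+175)
B={n:onz(s,S(*a),.008)[:2]*1000 for n,a in dict(rl=(32,258),rr=(188,506),fr=(773,288),fl=(597,63)).items()}
c=sum(B.values())/4;d=(B["fl"]+B["fr"]-B["rl"]-B["rr"])/2;e=(B["fl"]+B["rl"]-B["fr"]-B["rr"])/2
print("board",np.round(c,1),np.linalg.norm(d),np.linalg.norm(e),"yaw",np.arctan2(d[1],d[0]),np.arctan2(e[1],e[0])-np.pi/2)
y=.070
for z in(.0185,.0198,.021):
    P={n:onz(s,S(*a),z)[:2]*1000 for n,a in dict(fl=(400,185),fr=(458,266),rr=(188,365)).items()}
    u=np.array([np.cos(y),np.sin(y)]);v=np.array([-u[1],u[0]])
    print(z,{n:np.round([(p-c)@u,(p-c)@v],1) for n,p in P.items()})
for n,a in dict(jfl=(420,147),jfr=(528,300)).items():
    p=onz(s,S(*a),.0155)[:2]*1000;print(n,np.round([(p-c)@u,(p-c)@v],1))
for a,b in(((262,235),(310,310)),((295,225),(345,300)),((330,210),(378,290)),((367,205),(412,275)),((400,185),(458,266))):
    p,q=onz(s,S(*a),.0198),onz(s,S(*b),.0198);print(np.arctan2(*(p-q)[[1,0]])-np.pi/2)
E
```

```text
board [504.  183.3] 216.04415941535808 138.66826776228365 yaw 0.06784895474210076 0.06748925865679722
0.0185 {'fl': array([13.5, 30.6]), 'fr': array([ 13.2, -17.6]), 'rr': array([-85.3, -18.2])}
0.0198 {'fl': array([13. , 29.2]), 'fr': array([ 12.7, -19. ]), 'rr': array([-85.6, -19.6])}
0.021 {'fl': array([12.5, 27.9]), 'fr': array([ 12.2, -20.2]), 'rr': array([-86. , -20.8])}
jfl [29.4 49.3]
jfr [ 27.8 -41.7]
0.051234267010650036
0.05887687556677612
0.017462765409530734
0.03363856133665455
0.06381816754551362
```

The side camera puts the plate 1–5 mm towards +y, which is not certain enough. I'll set it on the board, let go, retreat and measure it in both views.

```bash
python3 -m creep '[[0.003,0,0,0,4],[0.005,0,0,0,4],[0.0062,0,0,0,4],[0.0062,0,0,0,4]]'; python3 -m creep '[[0.0005,0,0,0,12],[0.0005,0,0,0,22],[0.0005,0,0,0,24],[-0.02,0,0,0,24],[-0.06,0,0,0,24],[-0.07,0,0.06,0,24],[-0.07,0,0.12,0,24],[-0.07,0,0.18,0,24],[-0.07,0,0.22,0,24],[-0.07,0,0.22,0,24]]'
python3 - <<'E'
from h import *
from station import arm
o=[]
for n in("side","top"):
    r=arm.snapshot(n);np.savez(f"pics/{n}6.npz",**r)
    o.append(crop(r,*( (185,175,115,75) if n=="side" else (190,230,85,115)),*((3.8,) if n=="side" else (4.2,)),0))
H=max(i.shape[0] for i in o);o=[cv2.copyMakeBorder(i,0,H-i.shape[0],0,0,cv2.BORDER_CONSTANT) for i in o]
im=np.hstack(o);print(im.shape,o[0].shape);cv2.imwrite("pics/put6.png",im[:,:800])
E
```

```text
t: 12.5
ee_pos: [0.4312, 0.1819, 0.0341]
ee_rot: [1.15, 1.243, -1.163]
ft_force: [-0.9, -0.4, -0.2]
finger_gap: 0.0117
t: 13.75
ee_pos: [0.4477, -0.0394, 0.1052]
ee_rot: [1.153, 1.241, -1.166]
ft_force: [0.3, 0.4, -0.8]
finger_gap: 0.0213
(483, 794, 3) (483, 437, 3)
```

View pics/put6.png

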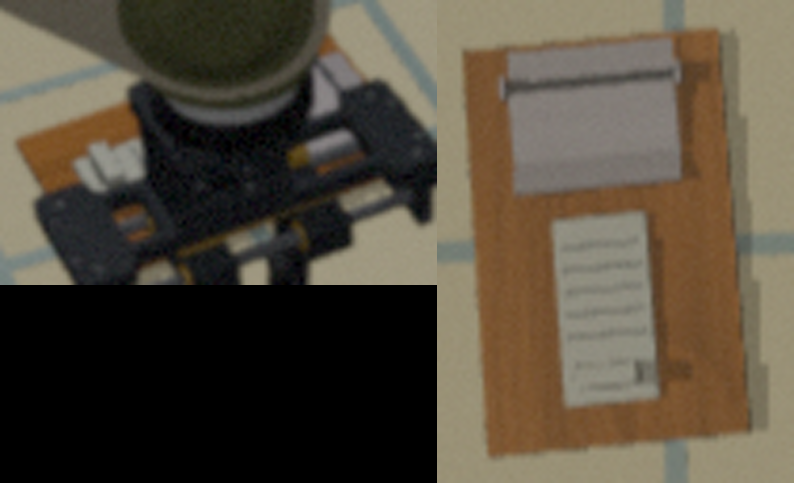

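The top view is clear: the plate lies at crop (552–660, 212–405) on the board, slightly left of the clip's centreline. The arm blocks the side view. I'll fit the edges.

```bash
cat > meas.py <<'E'
from h import *
import sys
def meas(r,zp=.013,zb=.008,vis=None):
    im=cv2.resize(r["image"][225:350,185:280],None,fx=6,fy=6,interpolation=cv2.INTER_CUBIC)
    hsv=cv2.cvtColor(im,cv2.COLOR_BGR2HSV)
    br=cv2.inRange(hsv,(3,110,30),(20,255,255))
    cn,hi=cv2.findContours(br,cv2.RETR_CCOMP,cv2.CHAIN_APPROX_NONE)
    W=lambda c,z:np.array([onz(r,((x+.5)/6-.5+185,(y+.5)/6-.5+225),z)[:2]*1000 for x,y in c[:,0]],np.float32)
    o=max((c for c,h in zip(cn,hi[0]) if h[3]<0),key=cv2.contourArea)
    print("board",rect(cv2.convexHull(W(o,zb))))
    gr=cv2.inRange(hsv,(0,0,60),(180,90,255)); 
    hull=np.zeros_like(gr);cv2.fillConvexPoly(hull,cv2.convexHull(o),255);gr=cv2.bitwise_and(gr,hull);gr=cv2.morphologyEx(gr,cv2.MORPH_OPEN,np.ones((9,9)))
    gr=cv2.morphologyEx(gr,cv2.MORPH_CLOSE,np.ones((9,9)))
    for c in cv2.findContours(gr,cv2.RETR_EXTERNAL,cv2.CHAIN_APPROX_NONE)[0]:
        if cv2.contourArea(c)>3000: print("grey",rect(W(c,zp)))
    if vis: cv2.imwrite(vis,np.hstack([im,cv2.cvtColor(gr,cv2.COLOR_GRAY2BGR)])[:600,:800])
def rect(P):
    (cx,cy),(w,h),a=cv2.minAreaRect(P.astype(np.float32))
    a=np.radians(a)
    if w<h: w,h=h,w;a+=np.pi/2
    a=(a+np.pi/2)%np.pi-np.pi/2
    return np.round([cx,cy,w,h],1),round(a,3)
if __name__=="__main__": meas(load(sys.argv[1]),vis=sys.argv[2])
E
python3 meas.py pics/top6.npz pics/m6.png; python3 - <<'E'
from h import *
t=load("pics/top6.npz")
# zoom
im=crop(t,200,270,60,62,9,0);cv2.imwrite("pics/top6z.png",im)
E
```

```text
board (array([503.5, 186.6, 218.7, 140.2]), np.float64(0.072))
grey (array([466.3, 185.5, 101.7,  52.1]), np.float64(0.075))
grey (array([570.2, 192.4, 100.1,  80.8]), np.float64(-1.517))
```

View pics/top6z.png

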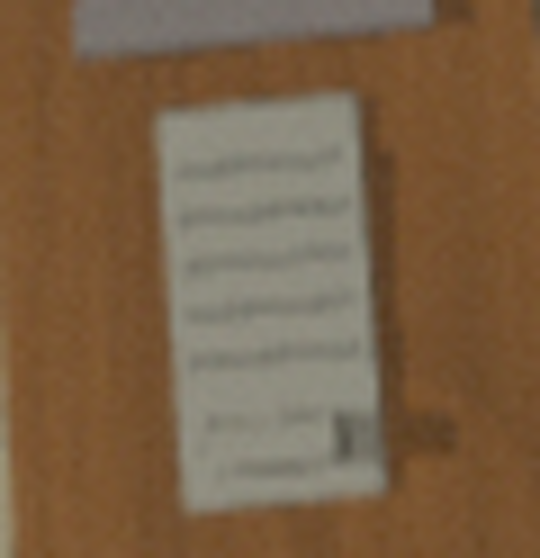

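View pics/m6.png

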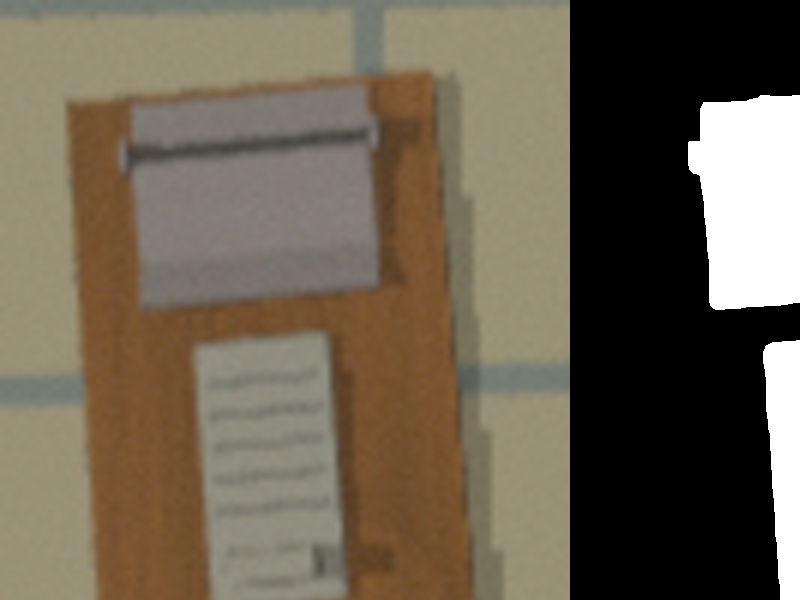

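Plate against board: yaw matches (0.075 vs 0.072), but the plate is off by +1.6 mm from the board centre and about +1.2 mm from the clip centre. I'll regrasp and shift −1.4 mm in board y before pushing in.

```bash
python3 -c "
from h import *
plan([.4312,.1819,.0338],.071)"
```

```text
t 13.85 pos [ 0.4472 -0.0369  0.1051] tool axes cols [[-0.007, 0.997, 0.071], [-0.005, 0.071, -0.997], [-1.0, -0.007, 0.004]] jaw yaw 0.071 F [ 0.6 -0.1 -1.2] gap 21.4 j6 -0.41
shift mm [ 7.040e+01  1.000e-01 -2.197e+02] turn -0.0
```

```bash
python3 -m creep '[[0,0,-0.06,0,26],[0,0,-0.12,0,26],[0,0,-0.18,0,26],[0,0,-0.22,0,26],[0,0,-0.22,0,26],[0.03,0,-0.22,0,26],[0.03,0,-0.22,0,26]]'; python3 -c "
from h import *
plan([.4312,.1819,.0338],.071)"
```

```text
t: 14.72
ee_pos: [0.4301, 0.1823, 0.0731]
ee_rot: [1.148, 1.246, -1.166]
ft_force: [0.1, -0.4, -0.3]
finger_gap: 0.0228
t 14.72 pos [0.4301 0.1823 0.0731] tool axes cols [[-0.011, 0.997, 0.071], [-0.005, 0.071, -0.997], [-1.0, -0.011, 0.004]] jaw yaw 0.071 F [ 0.1 -0.4 -0.3] gap 22.8 j6 0.08
shift mm [39.3  1.5  0.3] turn 0.0
```

```bash
python3 -m creep '[[0.02,0.0015,0,0,26],[0.035,0.0015,0,0,26],[0.039,0.0015,0,0,26],[0.039,0.0015,0,0,26],[0.039,0.0015,0,0,12],[0.039,0.0015,0,0,4],[0.039,0.0015,0,0,4],[0.039,0.0015,0,0,4]]'; python3 -c "
from h import *
plan([.4312,.1819,.0338],.071)"
```

```text
t: 15.72
ee_pos: [0.4315, 0.1822, 0.0347]
ee_rot: [1.148, 1.246, -1.166]
ft_force: [-1.0, 0.1, 6.8]
finger_gap: 0.0116
t 15.72 pos [0.4315 0.1822 0.0347] tool axes cols [[-0.009, 0.997, 0.072], [-0.005, 0.071, -0.997], [-1.0, -0.01, 0.004]] jaw yaw 0.072 F [-1.   0.1  6.8] gap 11.6 j6 0.08
shift mm [ 0.9 -0.3  0.3] turn 0.001
```

```bash
python3 -m creep '[[-0.0003,0.002,0.0007,0,4],[-0.0003,0.004,0.0014,0,4],[-0.0003,0.007,0.0014,0,4],[-0.0003,0.01,0.0014,0,4],[-0.0004,0.012,0.0014,0,4],[-0.0004,0.012,0.0014,0,4]]'; python3 - <<'E'
from h import *
from station import arm
plan([.4312,.1819,.0338],.071)
r=arm.snapshot("side");np.savez("pics/side7.npz",**r)
im=crop(r,185,175,115,75,6.9,0);cv2.imwrite("pics/side7.png",im[:600,:800])
E
```

```text
t: 16.48
ee_pos: [0.4437, 0.1817, 0.035]
ee_rot: [1.148, 1.246, -1.165]
ft_force: [0.1, 0.5, -0.9]
finger_gap: 0.0117
t 16.48 pos [0.4437 0.1817 0.035 ] tool axes cols [[-0.009, 0.997, 0.071], [-0.005, 0.071, -0.997], [-1.0, -0.01, 0.004]] jaw yaw 0.071 F [ 0.1  0.5 -0.9] gap 11.7 j6 0.07
shift mm [  1.3 -12.5  -1.1] turn 0.0
```

View pics/side7.png

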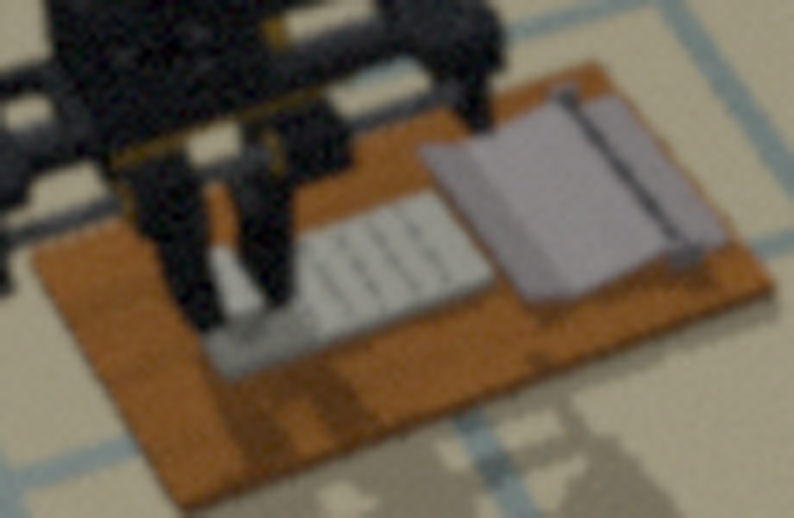

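```bash
python3 -m creep '[[0.0002,0.003,0,0,4],[0.0002,0.006,0,0,4],[0.0002,0.009,0,0,4],[0.0002,0.012,0,0,4],[0.0001,0.015,0,0,4],[0.0001,0.018,0,0,4],[0.0001,0.018,0,0,4]]'; python3 -c "
from h import *
plan([.4312,.1819,.0338],.071)"
```

```text
t: 17.4
ee_pos: [0.4594, 0.1829, 0.0347]
ee_rot: [1.145, 1.249, -1.169]
ft_force: [-11.2, 0.2, 10.9]
finger_gap: 0.0115
t 17.4 pos [0.4594 0.1829 0.0347] tool axes cols [[-0.015, 0.997, 0.072], [-0.006, 0.072, -0.997], [-1.0, -0.015, 0.005]] jaw yaw 0.072 F [-11.2   0.2  10.9] gap 11.5 j6 0.07
shift mm [  1.3 -28.2  -1. ] turn 0.001
```

```bash
python3 - <<'E'
from h import *
from station import arm
r=arm.snapshot("side");np.savez("pics/side8.npz",**r)
im=crop(r,185,175,115,75,6.9,0);cv2.imwrite("pics/side8.png",im[:600,:800])
E
```

```text
(no output)
```

View pics/side8.png

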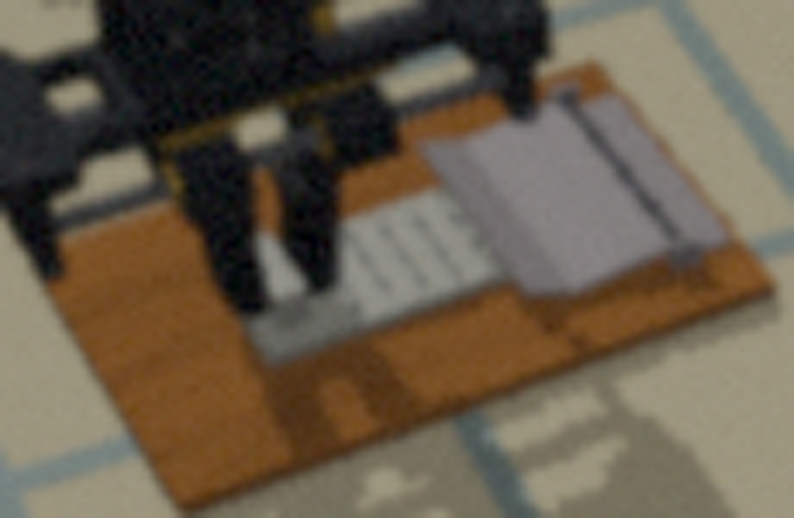

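```bash
python3 -m creep '[[-0.0007,0,0,0,4],[-0.0009,0.002,0,0,4],[-0.0009,0.005,0,0,4],[-0.001,0.008,0,0,4],[-0.001,0.008,0,0,4]]'; python3 -c "
from h import *
plan([.4312,.1819,.0338],.071)"
```

```text
t: 18.08
ee_pos: [0.4671, 0.1834, 0.0353]
ee_rot: [1.144, 1.25, -1.17]
ft_force: [-4.4, 0.3, 1.4]
finger_gap: 0.0117
t 18.07 pos [0.4671 0.1834 0.0353] tool axes cols [[-0.016, 0.997, 0.072], [-0.006, 0.072, -0.997], [-1.0, -0.016, 0.005]] jaw yaw 0.072 F [-4.4  0.3  1.4] gap 11.7 j6 0.07
shift mm [  2.1 -35.9  -1.1] turn 0.001
```

```bash
python3 -m creep '[[0,0.003,0,0,4],[-0.0001,0.006,0,0,4],[-0.0001,0.009,0,0,4],[-0.0002,0.012,0,0,4],[-0.0003,0.015,0,0,4],[-0.0003,0.018,0,0,4],[-0.0003,0.018,0,0,4]]'; python3 -c "
from h import *
plan([.4312,.1819,.0338],.071)"
```

```text
t: 18.95
ee_pos: [0.4856, 0.1848, 0.0353]
ee_rot: [1.145, 1.249, -1.17]
ft_force: [-1.3, 0.4, -0.3]
finger_gap: 0.0117
t 18.95 pos [0.4856 0.1848 0.0353] tool axes cols [[-0.015, 0.997, 0.072], [-0.006, 0.072, -0.997], [-1.0, -0.015, 0.005]] jaw yaw 0.072 F [-1.3  0.4 -0.3] gap 11.7 j6 0.07
shift mm [  2.4 -54.5  -1. ] turn 0.001
```

```bash
python3 -m creep '[[0,0.0015,0,0,4],[0,0.003,0,0,4],[0,0.003,0,0,4]]'; python3 -m creep '[[0,0.001,0,0,4],[0,0.002,0,0,4],[0,0.002,0,0,4]]'
```

```text
t: 19.32
ee_pos: [0.4888, 0.185, 0.0353]
ee_rot: [1.145, 1.249, -1.169]
ft_force: [-2.5, -0.3, -0.7]
finger_gap: 0.0119
t: 19.7
ee_pos: [0.4906, 0.1851, 0.0352]
ee_rot: [1.145, 1.25, -1.17]
ft_force: [-4.5, -0.8, 0.9]
finger_gap: 0.0115
```

```bash
python3 -m creep '[[0,0.001,0,0,4],[0,0.002,0,0,4],[0,0.002,0,0,4]]'; python3 -c "
from h import *
plan([.4312,.1819,.0338],.071)"
```

```text
t: 20.08
ee_pos: [0.4907, 0.1852, 0.0348]
ee_rot: [1.142, 1.253, -1.173]
ft_force: [-10.7, -0.8, 3.5]
finger_gap: 0.0114
t 20.07 pos [0.4907 0.1852 0.0348] tool axes cols [[-0.02, 0.997, 0.072], [-0.006, 0.072, -0.997], [-1.0, -0.02, 0.005]] jaw yaw 0.072 F [-10.7  -0.8   3.5] gap 11.4 j6 0.07
shift mm [  2.2 -59.5  -1. ] turn 0.001
```

Stop met at 59.5 mm of travel, as predicted (59–60), with the force rising to 11 N. I'll release, lift and look.

```bash
python3 -m creep '[[0,0,0,0,4],[0,0,0,0,14],[0,0,0,0,22],[0,0,0,0,24],[-0.02,0,0,0,24],[-0.05,0,0,0,24],[-0.08,0,0.03,0,24],[-0.1,0,0.09,0,24],[-0.12,-0.05,0.15,0,24],[-0.13,-0.1,0.2,0,24],[-0.13,-0.15,0.2,0,24],[-0.13,-0.15,0.2,0,24]]'
python3 - <<'E'
from h import *
from station import arm
o=[]
for n in("side","top"):
    r=arm.snapshot(n);np.savez(f"pics/{n}9.npz",**r)
    o.append(crop(r,*( (185,175,115,75) if n=="side" else (190,230,85,115)),*((3.8,) if n=="side" else (4.2,)),0))
H=max(i.shape[0] for i in o);o=[cv2.copyMakeBorder(i,0,H-i.shape[0],0,0,cv2.BORDER_CONSTANT) for i in o]
im=np.hstack(o);cv2.imwrite("pics/put9.png",im[:,:800])
E
python3 meas.py pics/top9.npz pics/m9.png
```

```text
t: 21.58
ee_pos: [0.3559, -0.0249, 0.1693]
ee_rot: [1.144, 1.251, -1.175]
ft_force: [1.2, 0.2, 0.3]
finger_gap: 0.0213
board (array([503.5, 186.7, 218.6, 140.1]), np.float64(0.071))
grey (array([542.4, 190.3, 136.2, 100.3]), np.float64(0.067))
```

View pics/put9.png

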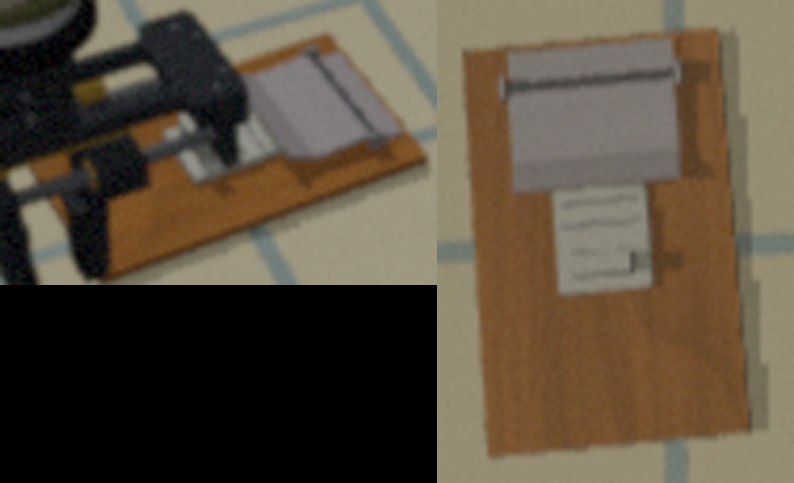

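```bash
python3 - <<'E'
from h import *
r=load("pics/top9.npz")
K=6;x0,y0=185,225
im=cv2.resize(r["image"][y0:350,x0:280],None,fx=K,fy=K,interpolation=cv2.INTER_CUBIC);hsv=cv2.cvtColor(im,cv2.COLOR_BGR2HSV)
sat=hsv[:,:,1].astype(float)
C=np.array([504.0,186.7]);y=.071;u=np.array([np.cos(y),np.sin(y)]);v=np.array([-u[1],u[0]])
W=lambda x,yy,z:onz(r,((x+.5)/K-.5+x0,(yy+.5)/K-.5+y0),z)[:2]*1000
br=cv2.inRange(hsv,(3,110,30),(20,255,255))
Q=np.array([ (lambda p:[(p-C)@u,(p-C)@v])(proj) for proj in [C]])
# sample along board y at several board x, find brown->grey transitions
def samp(bx,by,z):
    P=np.r_[(C+bx*u+by*v)/1000,z]; p=proj(r,P)[0]; xx=(p[0]-x0+.5)*K-.5;yy=(p[1]-y0+.5)*K-.5
    return sat[int(round(yy)),int(round(xx))]
ys=np.arange(-40,40,.25);L=[]
for bx in np.arange(-24,20,2.):
    s=np.array([samp(bx,b,.013) for b in ys]);g=np.where(s<110)[0]
    if len(g): L.append((bx,ys[g[0]],ys[g[-1]]))
L=np.array(L);print(np.round(L[::3],1).tolist())
print("centre y",np.median((L[:,1]+L[:,2])/2),"width",np.median(L[:,2]-L[:,1]),"slopes",np.polyfit(L[:,0],L[:,1],1)[0],np.polyfit(L[:,0],L[:,2],1)[0])
xs=np.arange(-60,10,.25);E=[]
for by in np.arange(-20,21,2.):
    s=np.array([samp(b,by,.013) for b in xs]);E.append((by,xs[np.where(s<110)[0][0]]))
E=np.array(E);print("rear edge x",np.median(E[:,1]),"slope",np.polyfit(E[:,0],E[:,1],1)[0])
E0=[]
J=[]
for bx in np.arange(32,60,4.):
    s=np.array([samp(bx,b,.016) for b in np.arange(-60,60,.25)]);g=np.where(s<80)[0];J.append((-60+.25*g[0],-60+.25*g[-1]))
J=np.array(J);print("jaw edges",np.median(J,axis=0),"centre",np.median(J.mean(1)))
cv2.imwrite("pics/t9z.png",crop(r,205,255,50,50,11,0))
E
```

```text
[[-24.0, -26.2, 26.5], [-18.0, -25.8, 26.2], [-12.0, -25.2, 26.5], [-6.0, -26.0, 26.2], [0.0, -26.5, 26.8], [6.0, -26.0, 26.5], [12.0, -25.8, 26.5], [18.0, -26.0, 26.2]]
centre y 0.25 width 52.25 slopes -0.0024703557312253993 0.0010587238848107376
rear edge x -29.5 slope -0.0006493506493506112
jaw edges [-44.75  45.25] centre 0.25
```

View pics/t9z.png

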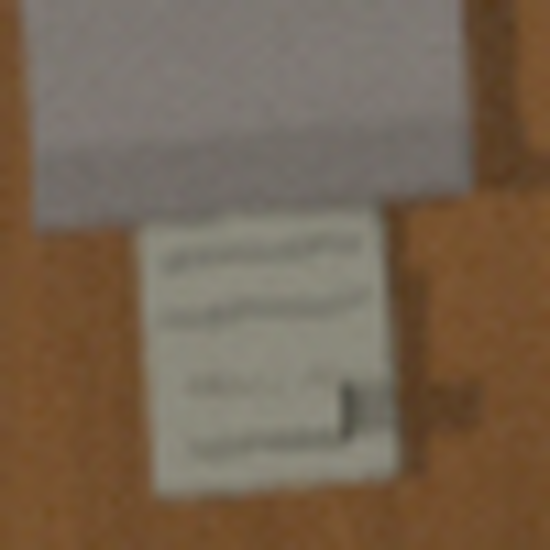

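```bash
python3 -m creep '[[-0.05,0,0,0,24],[-0.1,0,-0.05,0,24],[-0.12,0,-0.11,0,24],[-0.12,0,-0.17,0,24],[-0.12,0,-0.23,0,24],[-0.12,0,-0.29,0,24],[-0.12,-0.04,-0.35,0,24],[-0.12,-0.08,-0.41,0,24],[-0.12,-0.12,-0.47,0,24],[-0.12,-0.12,-0.52,0,24],[-0.12,-0.12,-0.55,0,24],[-0.12,-0.12,-0.55,0,24]]'
python3 - <<'E'
from h import *
from station import arm
for n in("side","top"):
    r=arm.snapshot(n);np.savez(f"pics/{n}10.npz",**r);cv2.imwrite(f"pics/{n}10.png",r["image"])
    b=load(f"pics/{n}0.npz")["image"]
    d=cv2.absdiff(b,r["image"]).max(2);m=cv2.morphologyEx((d>35).astype(np.uint8),cv2.MORPH_OPEN,np.ones((3,3)))
    for c in cv2.findContours(m,cv2.RETR_EXTERNAL,cv2.CHAIN_APPROX_NONE)[0]:
        if cv2.contourArea(c)>30: print(n,"changed",cv2.boundingRect(c))
    if n=="side": cv2.imwrite("pics/side10z.png",crop(r,215,175,85,70,8,0))
E
```

```text
t: 23.18
ee_pos: [0.2007, 0.5197, 0.2869]
ee_rot: [1.14, 1.252, -1.171]
ft_force: [-0.3, -0.6, 0.0]
finger_gap: 0.0211
side changed (286, 317, 8, 10)
side changed (82, 316, 50, 79)
side changed (83, 297, 14, 30)
side changed (294, 289, 68, 45)
side changed (24, 276, 31, 10)
side changed (353, 274, 66, 22)
side changed (88, 233, 39, 56)
side changed (228, 202, 29, 21)
side changed (35, 57, 11, 21)
side changed (0, 51, 40, 52)
side changed (1, 43, 18, 7)
side changed (51, 36, 13, 38)
side changed (20, 35, 22, 8)
side changed (0, 21, 12, 7)
side changed (47, 19, 18, 6)
side changed (74, 16, 12, 29)
side changed (16, 0, 51, 34)
top changed (0, 402, 22, 78)
top changed (218, 274, 23, 26)
top changed (366, 176, 38, 55)
```

View pics/side10.png

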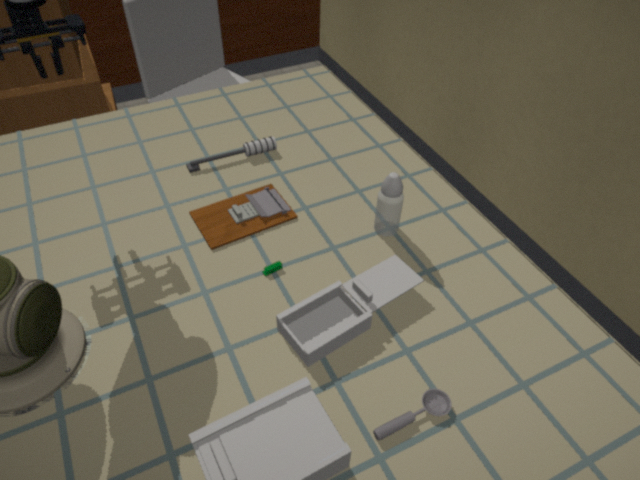

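View pics/side10z.png

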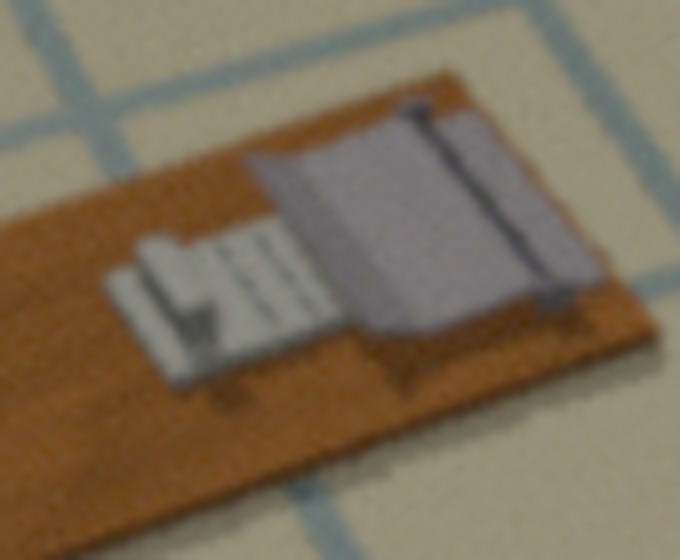

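View pics/top10.png

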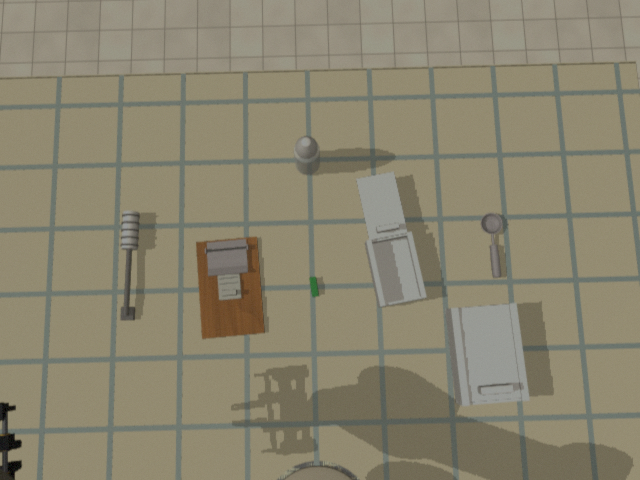

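```bash
python3 - <<'E'
from h import *
t=load("pics/top10.npz");s=load("pics/side10.npz")
a=crop(t,360,210,60,50,6,0);b=crop(s,335,260,65,55,6,0)
H=max(a.shape[0],b.shape[0]);o=np.hstack([cv2.copyMakeBorder(i,0,H-i.shape[0],0,0,cv2.BORDER_CONSTANT) for i in(a,b)]);cv2.imwrite("pics/bar10.png",o)
E
```

```text
(no output)
```

View pics/bar10.png

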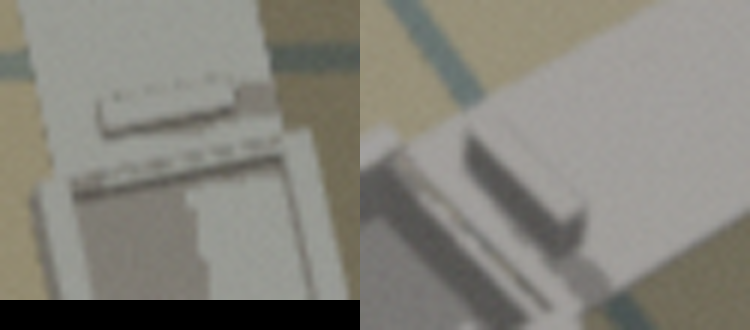

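```bash
python3 - <<'E'
from h import *
t=load("pics/top10.npz");s=load("pics/side10.npz")
T=(168.5/6-.5+360,103.5/6-.5+210);S=((527.5-360)/6-.5+335,170.5/6-.5+260)
p,e=tri(t,T,s,S);print(p*1000,e*1000,onz(t,T,.0615)*1000)
c=np.array([531.4,-187.4]);u=np.array([np.cos(.158),np.sin(.158)])
for q in(p[:2]*1000,onz(t,T,.0615)[:2]*1000): print("box x",(q-c)@u,"travel",(q-np.array([483.2,-195.3]))@u)
E
```

```text
[ 623.14652632 -171.18004126   57.20165374] 0.4345309945088556 [ 622.14697749 -170.55925114   61.5       ]
box x 93.15583057385484 travel 141.9984618631076
box x 92.26640942564036 travel 141.1090407148931
```

The bar sits at x = 622–623 mm, against 623.3 mm expected from the hard-stop contact, so the lid is still at its stop. All checks are good, so I'm handing in.

```bash
python3 -c "
from station import arm
s=arm.read_state();print(s['t'],s['ft_force']);print(arm.job_done())"
```

```text
23.275 [-0.28111893 -1.32277867  0.02991043]
the job is handed in; nothing more can be done
None
```

The feeding-record plate is under the clip against the stop and released, and the job was handed in at 23.3 s of the 51 s allowed.

I slid the small box's lid to its hard stop (about 142 mm, 13–18 N felt) and lifted the plate out by its ridge. I then set it on the board, measured it, regrasped it 1.4 mm over to centre it, and pushed it nose-first under the clip. It met the stop after 59.5 mm, about where predicted.

**Last checks**
- **Plate centring:** from above, its centre was at board y ≈ +0.25 mm, the same as the clip jaw's.
- **Plate squareness:** its edges were within about 0.003 rad of the board's.
- **Plate at the stop:** its rear edge measured -29.5 mm against an ideal -28. About 1 mm of that is mask growth.
- **Plate flatness:** it looks flat in the side view, judged by eye rather than measured.
- **Lid:** its grip bar was at x ≈ 622–623 mm, against 623.3 mm at the stop.
- **Bystanders:** before-and-after pictures showed no change at the bottle, brush, spoon or bib clip.

**Disagreements**
- The side camera placed things 2–4 mm off in y compared with the top view, so I centred the plate from the top view.
- The push force briefly reached 11 N as the nose wedged under the clip, because the tool was tilted slightly nose-down. Raising the tool by 0.7 mm brought it down to about 4 N.

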